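# Offer up the bezel plate over an airbrush control case

### The job

Lever the white cover of the blue control case open with the palette knife, through the slot in the case's front, until the cover leans back past upright, keeping the gripper itself off the cover (only the knife may touch it), and lay the knife back down flat on the table. Then pick up the yellow bezel plate by its black block and hold it level inside or just over the open case, about 25 mm above the deck and touching nothing, with its four holes right over the four threaded holes (either way round), so that the threads show through and a colleague can start the screws. Finish while still holding it there, motionless; drop nothing and leave the other things where they are.

Things in the scene. Friction and masses are not known exactly. Their poses are not given: they have to be found in the camera images.
- cover (a joint): hinge angle of the case's white flat cover (a 124 x 136 x 4 mm panel, 70 g), rad: 0 = closed, lying on the case's rim; it grows as it opens, 1.57 = upright, stop at 2.1. A slightly stiff hinge: it stays where it is left; lifting takes about 1 N near the free edge.
- cover_hinge (a point): middle of the hinge axis, at rim height (60 mm above the table) on the case's outer back face; the hinge axis runs along the case's y axis. The closed cover's underside lies at this height and reaches 124 mm from here along the case's -x. This point turns with the cover.
- slot (a point): middle of the pry slot: a cut-out in the top of the case's front wall, 68 mm wide, from 46 mm up to the cover's underside at 60 mm; this point is on the outer front face, 53 mm above the table. Its axes are the case's: x points level through the slot towards the hinge (124 mm away), y along the slot, z up. The case is a fixed blue box 124 mm (x) by 136 mm (y) by 60 mm high, walls 6 mm.
- deck_centre (a point): centre of the upper face of the grey deck inside the case, under the cover; 46 mm above the table and 14 mm below the rim of the walls; axes as for the slot. The opening between the walls is 112 mm (x) by 124 mm (y). The slot side faces the robot's right (world -y, turned up to 0.35 rad); two brass hose fittings stick out below the hinge.
- knife_grip (a point): palette knife, 60 g: point at the middle of its wooden handle's cross-section, 25 mm behind the handle's front end and near its balance point. The handle is 110 mm long, 16 mm wide, 22 mm high, with flat sides; lying on the table this point is 11 mm up. Its x axis points along the knife towards the blade tip, z up.
- knife_tip (a point): tip of the knife's straight steel blade (100 mm long, 18 mm wide, 2.5 mm thick, at the handle's mid-height), 125 mm ahead of knife_grip along the knife's x.
- bezel_block (a point): centre (half-way up) of the black block in the middle of the yellow bezel plate, where it is picked up. The plate is 80 mm (x) by 100 mm (y) by 5 mm, 110 to 225 g with the block; the block is 44 mm (x) by 26 mm (y) by 34 mm high and stands on the plate. This point is 22 mm above the plate's underside.
- bezel_under (a point): centre of the bezel plate's underside, 22 mm below bezel_block; axes as for bezel_block. The plate's four 12 mm through holes lie at x = +-28, y = +-38 mm from here.
- hole0 (a point): centre of one hole of the bezel plate, at its underside, at (-28, -38) mm in the plate's axes
- hole2 (a point): centre of the diagonally opposite hole of the bezel plate, at (28, 38) mm
- thread0 (a point): centre of one of the four threaded holes (dark 5 mm bore in a 13 mm brass insert) in the deck's upper face, at (-28, -38) mm from deck_centre in the case's axes; the others are at x = +-28, y = +-38 mm
- thread2 (a point): centre of the diagonally opposite threaded hole, at (28, 38) mm
- bottle_white: white plastic paint bottle, 68 mm across, 190 mm high; origin at the centre of its foot; to be left alone
- bottle_red: red plastic paint bottle, 68 mm across, 190 mm high; origin at the centre of its foot; to be left alone
- bottle_blue: blue plastic paint bottle, 68 mm across, 190 mm high; origin at the centre of its foot; to be left alone
- cup: greenish clear cup, 70 mm across, 85 mm high; origin at the centre of its foot; to be left alone
- palette: white saucer, 120 mm across, 18 mm high; origin at the centre of its foot; to be left alone
- driver: red-handled screwdriver lying on the table, about 200 mm long; origin under it; to be left alone
- buds: small white rounded box, 60 x 46 x 22 mm; origin at the centre of its underside; to be left alone
There are look-alikes about, which are no part of the job. Leave any pink look-alike of the part that bears bezel_block alone.

How it is judged:
By the outcome, as a careful person would: the job done as asked, in the order asked, and still so for the second after the job is handed in, while the arm keeps its last pose, push and grip.
It also fails if it takes over 72 s, if anything falls off the work surface, if the arm or the gripper's body presses on something with over 40 N, if the wrist force passes 120 N, or if a joint passes its speed limit or range.

### The arm

A 6-joint arm with a two-finger parallel gripper is mounted at the origin on the work surface. World frame = base frame: x ahead of the robot, y to its left, z up, the work surface at z = 0. Lengths are in m, angles in rad, forces in N, time in s.
With the tool pointing down it reaches from about 0.4 to 0.825 m from the base axis. Payload 7 kg.
Tool frame: the origin (TCP) lies on the front face of the gripper's body, between the roots of the fingers; the fingertips stand 66 mm ahead of it and the grasp point (between the pads) lies 47 mm ahead of it; z points along the fingers, y is the line along which they close (so a half turn about z gives the same grasp; the last joint's range is limited). The gripper opens to 88 mm and grips with 3 to 60 N. Pads are 19 mm wide; open, the fingers measure 130 mm over their backs; the gripper's body (78 mm by 193 mm) begins 47 mm behind the grasp point.
Start: joints at [1.495, 0.359, 0.012, 0, -1.224, -0.288], TCP at [0.24, 0.631, 0.292] pointing down, gripper open.
Joint ranges: [-3.07, 3.07], [-1.43, 2.12], [-1.02, 1.25], [-3.03, 1.67], [-3.05, -0], [-3.03, 3.03]. Speed limits (rad/s): [2.39, 2.39, 3.01, 3.14, 3.14, 3.14].

### API

Orientations are given as [roll, pitch, yaw] about the fixed x, y, z axes, in that order (R = Rz(yaw) Ry(pitch) Rx(roll)).
In Python, from station import arm gives the robot as it stands. The module is installed in compiled form; this text tells all that it offers.
- The arm moves only by the tool move_arm, never from a script. Its argument "increments" is a list of rows, each an object of numbers: "jaw": the gripper command: -1 is shut, 1 is fully open, values between are in proportion; "dx", "dy", "dz": the shift along the tool's x, y, z in m; "twist": the turn about the tool's z in rad. A call has 1 to 12 rows; each row shifts and turns the commanded pose from where the row before left it, along the tool's axes as they then stand; what a row does not reach is not made up. A row lasts 1/12 s, in which the tool goes at most 41.7 mm and 7.16 degrees, less where a joint would pass 70% of its speed; a pose out of reach is approached as far as the arm can. A call is refused whole if a number of a shift passes 0.0417 or a number of a turn 0.125, either way. A call with a gripper value outside its range is refused whole. The fingers move at their own pace and stop on an object; "force" is the grip in N (left out, the last holds). Time passes only in rows, so rows that do not move let the fingers close. It gives the time, the measured TCP pose, the force, the opening and the grip force at its end, in the units of the state.
- arm.get_state(): the state, without advancing time (a new reading comes with each control period).
- arm.grab_frame(name): name is "side" or "top" or "wrist"; returns the picture (420x560x3 uint8, blue, green, red); there is no depth.
- arm.camera_info(name): a dict with "K" (3x3 intrinsics, pixels), "extrinsics" (4x4, takes a point from camera to world coordinates). Camera axes: x right, y down, z forward; pixel columns grow to the right and rows downward; lengths in m; the calibration is good to about 2 mm. A picture is of the moment at which its call begins: read the wrist's pose just before it. camera_info takes no time and is no camera call; for the wrist camera it gives the pose at the moment of the call.
- arm.job_done(): hands the job in; it is judged then, once.
Trained networks look in the newest picture that a camera, given by its name, has taken for a name from the list of things; names that differ only in an ending like _2 or _b are one class to them, and where a whole thing is asked for, a point or a joint stands for the part that bears it (a point fixed in the world has none). Each returns a list of dicts, best first, with "score" (0 to 1); they miss things now and then, are a little off and sometimes report something else, mostly with a low value. They report only what shows in the picture. A call takes as long as a camera call. They do not tell look-alikes from the thing itself.
- arm.find_in(camera, name): "position" ([x, y, z] in m, in world coordinates, good to about 4 mm: the middle of the surface that is visible of it).
- arm.silhouettes(camera, name): "pixels" (420x560 bool, what is visible of it).
- arm.pinpoint(camera, name): "position" ([x, y, z] in m, in world coordinates, good to about 4 mm: a listed point, or the origin of a listed thing).
The state is a dict: "t": time; "q": joint angles; "qd": joint speeds; "joint_efforts": joint torques, N m; "eef_pos": TCP position; "ee_rot": TCP orientation; "force": force on the tool from outside, world axes, zero at the start; "moment": the same for the moment, N m; "width": finger opening in m; "gripper_force": force on a finger pad.
Only numpy, scipy, OpenCV 4.12 (cv2) and the standard library are available. Lean on these libraries where they do the work, as an engineer would, in place of code of your own. Each camera call takes 0.05 s, during which the arm holds its last target. There are 200 camera calls.

## Working session

There is one attempt and no reset: what is moved stays moved. The work goes in short steps, Python scripts to look and compute and a tool call to move; the robot and the scene stay as the last step left them, time stands still between calls to the robot, and variables do not carry over. Pictures are saved under pics/ and viewed, at most 10 in all, crops included, and the job is handed in when it is done.

Besides the shell and the picture viewer there is one more tool, called after ">>>" in YAML: its name, and indented under it one key for each argument. move_arm: Moves the arm, as the interface text tells. Its arguments: {"type":"object","properties":{"increments":{"type":"array"},"force":{"type":"number"}},"required":["increments"]}

```bash
mkdir -p pics; ls
cat > h.py <<'E'
import numpy as np,cv2
from station import arm
from scipy.spatial.transform import Rotation as R
np.set_printoptions(precision=4,suppress=True)
def proj(cam,p):
    c=arm.camera_info(cam);T=np.linalg.inv(np.array(c["extrinsics"]));q=T[:3,:3]@np.array(p)+T[:3,3];u=np.array(c["K"])@q;return u[:2]/u[2]
def ray(cam,uv,z):
    c=arm.camera_info(cam);E=np.array(c["extrinsics"]);d=E[:3,:3]@np.linalg.inv(np.array(c["K"]))@np.array([*uv,1.]);o=E[:3,3];return o+d*(z-o[2])/d[2]
E
python3 - <<'E'
from h import *
s=arm.get_state();print({k:np.array(v) for k,v in s.items()})
a=arm.grab_frame("top");b=arm.grab_frame("side")
cv2.imwrite("pics/top.png",a);cv2.imwrite("pics/side.png",b)
for c in("top","side"):
    print(c,np.array(arm.camera_info(c)["extrinsics"]))
    for n in["cover_hinge","slot","deck_centre","knife_grip","knife_tip","bezel_block","bezel_under","hole0","hole2"]:
        print(n,[(np.array(d["position"]),round(float(d["score"]),2),proj(c,d["position"]).round()) for d in arm.pinpoint(c,n)])
E
```

```text
pics
{'t': array(0.), 'q': array([ 1.4951,  0.3594,  0.011 , -0.0004, -1.2241, -0.2881]), 'qd': array([-0.0012, -0.0001, -0.0012, -0.0011, -0.0016, -0.001 ]), 'joint_efforts': array([ -0.0005, -58.2709,  29.305 ,   6.9972,   0.0069,  -0.0001]), 'eef_pos': array([0.2401, 0.6304, 0.2912]), 'ee_rot': array([ 3.1399, -0.0002, -0.3639]), 'force': array([ 0.6647, -0.4655,  0.3252]), 'moment': array([ 0.0379, -0.0045, -0.0453]), 'gripper_force': array(0.), 'width': array(0.0875)}
top [[-0.1016 -0.9694  0.2234  0.3016]
 [-0.9948  0.1004 -0.0169  0.0279]
 [-0.006  -0.224  -0.9746  1.2476]
 [ 0.      0.      0.      1.    ]]
cover_hinge [(array([0.5411, 0.2931, 0.0663]), 0.77, array([180., 228.])), (array([ 0.762 ,  0.2591, -0.0024]), 0.22, array([191., 165.])), (array([0.6398, 0.431 , 0.0005]), 0.17, array([140., 206.]))]
slot [(array([0.5739, 0.1702, 0.0514]), 0.76, array([220., 214.])), (array([ 0.6521, -0.1451, -0.0008]), 0.51, array([317., 185.]))]
deck_centre [(array([0.5566, 0.2328, 0.042 ]), 0.8, array([201., 223.]))]
knife_grip [(array([ 0.4411, -0.1876,  0.0116]), 0.77, array([339., 
[... 2511 characters left out ...]
.1872, -0.0003]), 0.85, array([268., 176.])), (array([ 0.2948, -0.0818, -0.0011]), 0.8, array([382., 232.])), (array([ 0.7736, -0.2364, -0.0004]), 0.67, array([248., 160.])), (array([ 0.6263, -0.1089, -0.002 ]), 0.57, array([274., 196.])), (array([ 0.3488, -0.1639,  0.0012]), 0.55, array([369., 207.]))]
hole2 [(array([ 0.8228, -0.3234,  0.0014]), 0.94, array([245., 143.])), (array([ 0.6791, -0.1872, -0.0003]), 0.85, array([268., 176.])), (array([ 0.2948, -0.0818, -0.0011]), 0.8, array([382., 232.])), (array([ 0.7736, -0.2364, -0.0004]), 0.67, array([248., 160.])), (array([ 0.6263, -0.1089, -0.002 ]), 0.57, array([274., 196.])), (array([ 0.3488, -0.1639,  0.0012]), 0.55, array([369., 207.]))]
```

View pics/top.png

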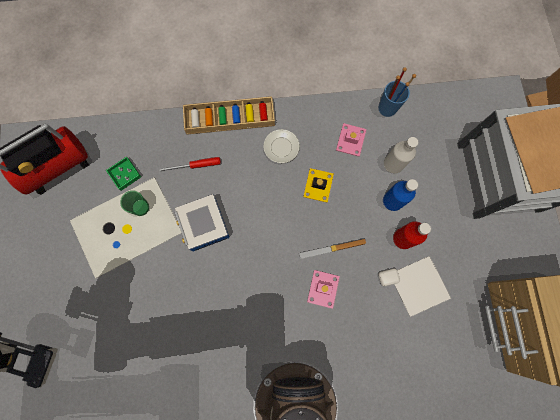

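View pics/side.png

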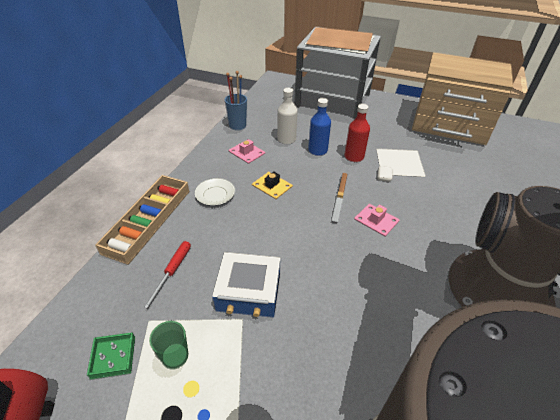

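The bezel could be any of three plates: yellow at top (319,184), pink at (351,139) or pink at (324,289). I choose the yellow one. For the knife it's the wooden-handled one at (333,247), not the screwdriver at (190,164). For the case, it's the blue one with the white cover at (202,222), not the green tray at (124,173). I'll check these in one crop.

Run:
```python
from h import *
a=cv2.imread("pics/top.png");cv2.imwrite("pics/crop.png",cv2.resize(a[125:320,165:380],None,fx=3,fy=3,interpolation=cv2.INTER_CUBIC)[:600])
print(np.array(arm.camera_info("wrist")["extrinsics"]),arm.camera_info("wrist")["K"])
for c in("top","side"):
    for n,z in(("knife_grip",.011),("bezel_under",.005),("cover",.064)):
        for d in arm.silhouettes(c,n)[:3]:
            m=np.argwhere(d["pixels"])[:,::-1]
            P=np.array([ray(c,p,z)[:2] for p in m]).astype(np.float32)
            (cx,cy),(w,h),an=cv2.minAreaRect(P*1000);V=np.linalg.svd(P-P.mean(0),full_matrices=False)[2][0]
            print(c,n,round(float(d["score"]),2),"c",round(cx),round(cy),"wh",round(w),round(h),"ang",np.radians(an),"pca",np.arctan2(V[1],V[0]))
```

```text
[[-0.3554 -0.9053 -0.2325  0.3017]
 [-0.9347  0.3443  0.0883  0.6065]
 [ 0.0001  0.2487 -0.9686  0.3848]
 [ 0.      0.      0.      1.    ]] [[343.023    0.     274.6576]
 [  0.     343.023  208.9968]
 [  0.       0.       1.    ]]
top knife_grip 0.7 c 440 -167 wh 21 211 ang 0.10757951575483571 pca -1.4529765
top bezel_under 0.82 c 319 -123 wh 81 104 ang 1.226497135273109 pca 2.8315814
top bezel_under 0.76 c 651 -150 wh 80 101 ang 1.2699372873939365 pca 2.8246913
top bezel_under 0.64 c 796 -278 wh 83 103 ang 1.184959012802816 pca 2.688573
top cover 0.71 c 556 232 wh 140 130 ang 0.2525257116065187 pca -3.0323768
side knife_grip 0.58 c 441 -166 wh 18 215 ang 0.1265249857559288 pca 1.6869149
side bezel_under 0.77 c 648 -149 wh 88 108 ang 1.1343882468633015 pca 2.2996168
side bezel_under 0.7 c 318 -124 wh 96 100 ang 1.2192623918557997 pca 2.729376
side bezel_under 0.56 c 794 -279 wh 92 101 ang 1.1798039318807498 pca 2.3482127
side cover 0.97 c 556 234 wh 136 128 ang 0.2657544316892693 pca -2.758189Traceback (most recent call last):
  File "<stdin>", line 8, in <module>
  File "h.py", line 8, in ray
    c=arm.camera_info(cam);E=np.array(c["extrinsics"]);d=E[:3,:3]@np.linalg.inv(np.array(c["K"]))@np.array([*uv,1.]);o=E[:3,3];return o+d*(z-o[2])/d[2]
ValueError: time passes only in moves, steps and waits
```

View pics/crop.png

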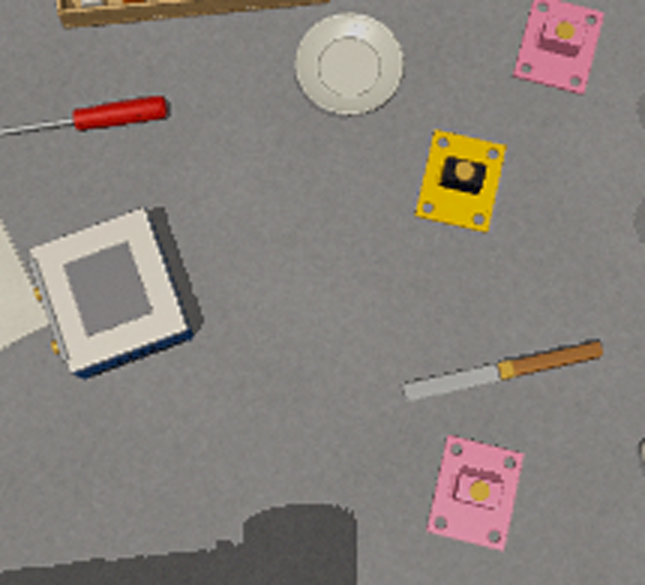

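The crop confirms it: the yellow plate with the black block, the knife with its tip to the left, and brass fittings on the case's left side (the hinge side). Moving above the knife.

>>> move_arm:
  increments:
    - {"twist": 0.1214}
    - {"twist": 0.1214}
    - {"twist": 0.1214}
    - {"twist": 0.1214}
    - {"twist": 0.1214}
    - {"twist": 0.1214}
    - {"twist": 0.1214}
    - {"twist": 0.1214}
    - {"twist": 0.1214}

```text
$.increments[0]: bad value
```

>>> move_arm:
  increments:
    - {"dx": 0.0294,"dy": -0.0151}
    - {"dx": 0.0294,"dy": -0.0151}
    - {"dx": 0.0294,"dy": -0.0151}
    - {"dx": 0.0294,"dy": -0.0151}
    - {"dx": 0.0294,"dy": -0.0151}
    - {"dx": 0.0294,"dy": -0.0151}
    - {"dx": 0.0294,"dy": -0.0151}
    - {"dx": 0.0294,"dy": -0.0151}
    - {"dx": 0.0294,"dy": -0.0151}
    - {"dx": 0.0294,"dy": -0.0151}
    - {"dx": 0.0294,"dy": -0.0151}
    - {"dx": 0.0294,"dy": -0.0151}

```text
$.increments[0]: bad value
```

>>> move_arm:
  increments:
    - {"dx": 0.04,"dy": 0.006}
    - {"dx": 0.04,"dy": 0.006}
    - {"dx": 0.04,"dy": 0.006}
    - {"dx": 0.04,"dy": 0.006}
    - {"dx": 0.04,"dy": 0.006}
    - {"dx": 0.04,"dy": 0.006}
    - {"dx": 0.04,"dy": 0.006}
    - {"dx": 0.04,"dy": 0.006}
    - {"dx": 0.04,"dy": 0.006}
    - {"dx": 0.04,"dy": 0.006}
    - {"dx": 0.04,"dy": 0.006}
    - {"dx": 0.04,"dy": 0.006}

```text
$.increments[0]: bad value
```

```bash
cat >> h.py <<'E'
def st():
    s=arm.get_state();print("t",round(float(s["t"]),2),"tcp",np.array(s["eef_pos"]),"rot",np.array(s["ee_rot"]),"F",np.array(s["force"]),"w",s["width"],"gf",s["gripper_force"]);return s
def totool(s,tgt,yaw):
    "twist needed, then dx,dy,dz after the twist, to bring TCP to tgt"
    d=np.array(tgt)-np.array(s["eef_pos"]);c,sn=np.cos(yaw),np.sin(yaw)
    print("twist",round(-(yaw-s["ee_rot"][2]),4),"dxyz",np.array([c*d[0]+sn*d[1],sn*d[0]-c*d[1],-d[2]]))
E
python3 - <<'E'
from h import *
s=st();arm.grab_frame("wrist")
g=[np.array(d["position"]) for d in arm.pinpoint("wrist","knife_grip")];t=[np.array(d["position"]) for d in arm.pinpoint("wrist","knife_tip")];print(g,t)
E=arm.camera_info("wrist")
for d in arm.silhouettes("wrist","knife_grip")[:1]:
    m=np.argwhere(d["pixels"])[::7,::-1]
    P=np.array([ray("wrist",p,.012)[:2] for p in m]).astype(np.float32)
    V=np.linalg.svd(P-P.mean(0),full_matrices=False)[2][0];print(d["score"],cv2.minAreaRect(P*1000),"yaw",np.arctan2(V[1],V[0]),P.mean(0))
E
```

```text
t 1.3 tcp [0.2402 0.6308 0.2921] rot [ 3.1416 -0.     -0.3638] F [ 0.5491  0.3797 -1.262 ] w 0.08758276809917864 gf 0.0
[] []
```

>>> move_arm:
  increments:
    - {"jaw": 1,"dx": 0,"dy": 0,"dz": 0,"twist": 0.1214}
    - {"jaw": 1,"dx": 0,"dy": 0,"dz": 0,"twist": 0.1214}
    - {"jaw": 1,"dx": 0,"dy": 0,"dz": 0,"twist": 0.1214}
    - {"jaw": 1,"dx": 0,"dy": 0,"dz": 0,"twist": 0.1214}
    - {"jaw": 1,"dx": 0,"dy": 0,"dz": 0,"twist": 0.1214}
    - {"jaw": 1,"dx": 0,"dy": 0,"dz": 0,"twist": 0.1214}
    - {"jaw": 1,"dx": 0,"dy": 0,"dz": 0,"twist": 0.1214}
    - {"jaw": 1,"dx": 0,"dy": 0,"dz": 0,"twist": 0.1214}
    - {"jaw": 1,"dx": 0,"dy": 0,"dz": 0,"twist": 0.1214}

```text
t: 2.25
eef_pos: [0.2402, 0.6308, 0.2921]
ee_rot: [3.142, -0.0, -1.462]
force: [0.3, 0.4, 0.4]
width: 0.0875
gripper_force: 0.0
```

>>> move_arm:
  increments:
    - {"jaw": 1,"dx": 0.0294,"dy": -0.0151,"dz": 0,"twist": 0}
    - {"jaw": 1,"dx": 0.0294,"dy": -0.0151,"dz": 0,"twist": 0}
    - {"jaw": 1,"dx": 0.0294,"dy": -0.0151,"dz": 0,"twist": 0}
    - {"jaw": 1,"dx": 0.0294,"dy": -0.0151,"dz": 0,"twist": 0}
    - {"jaw": 1,"dx": 0.0294,"dy": -0.0151,"dz": 0,"twist": 0}
    - {"jaw": 1,"dx": 0.0294,"dy": -0.0151,"dz": 0,"twist": 0}
    - {"jaw": 1,"dx": 0.0294,"dy": -0.0151,"dz": 0,"twist": 0}
    - {"jaw": 1,"dx": 0.0294,"dy": -0.0151,"dz": 0,"twist": 0}
    - {"jaw": 1,"dx": 0.0294,"dy": -0.0151,"dz": 0,"twist": 0}
    - {"jaw": 1,"dx": 0.0294,"dy": -0.0151,"dz": 0,"twist": 0}
    - {"jaw": 1,"dx": 0.0294,"dy": -0.0151,"dz": 0,"twist": 0}
    - {"jaw": 1,"dx": 0.0294,"dy": -0.0151,"dz": 0,"twist": 0}

```text
t: 3.25
eef_pos: [0.4611, 0.2995, 0.2925]
ee_rot: [-3.141, 0.0, -1.456]
force: [0.4, 0.7, -0.1]
width: 0.0878
gripper_force: 0.0
```

>>> move_arm:
  increments:
    - {"jaw": 1,"dx": 0.04,"dy": 0.006,"dz": 0,"twist": 0}
    - {"jaw": 1,"dx": 0.04,"dy": 0.006,"dz": 0,"twist": 0}
    - {"jaw": 1,"dx": 0.04,"dy": 0.006,"dz": 0,"twist": 0}
    - {"jaw": 1,"dx": 0.04,"dy": 0.006,"dz": 0,"twist": 0}
    - {"jaw": 1,"dx": 0.04,"dy": 0.006,"dz": 0,"twist": 0}
    - {"jaw": 1,"dx": 0.04,"dy": 0.006,"dz": 0,"twist": 0}
    - {"jaw": 1,"dx": 0.04,"dy": 0.006,"dz": 0,"twist": 0}
    - {"jaw": 1,"dx": 0.04,"dy": 0.006,"dz": 0,"twist": 0}
    - {"jaw": 1,"dx": 0.04,"dy": 0.006,"dz": 0,"twist": 0}
    - {"jaw": 1,"dx": 0.04,"dy": 0.006,"dz": 0,"twist": 0}
    - {"jaw": 1,"dx": 0.04,"dy": 0.006,"dz": 0,"twist": 0}
    - {"jaw": 1,"dx": 0.04,"dy": 0.006,"dz": 0,"twist": 0}

```text
t: 4.25
eef_pos: [0.4432, -0.1861, 0.2927]
ee_rot: [-3.14, -0.0, -1.456]
force: [1.8, 0.9, 0.3]
width: 0.0877
gripper_force: 0.0
```

```bash
cat > look.py <<'E'
from h import *
s=st();arm.grab_frame("wrist")
g=[np.array(d["position"]) for d in arm.pinpoint("wrist","knife_grip")];t=[np.array(d["position"]) for d in arm.pinpoint("wrist","knife_tip")];print(g,t)
for d in arm.silhouettes("wrist","knife_grip")[:1]:
    m=np.argwhere(d["pixels"])[::7,::-1]
    P=np.array([ray("wrist",p,.012)[:2] for p in m]).astype(np.float32)
    V=np.linalg.svd(P-P.mean(0),full_matrices=False)[2][0];print(d["score"],cv2.minAreaRect(P*1000),"yaw",np.arctan2(V[1],V[0]),P.mean(0))
if g: totool(s,[g[0][0],g[0][1],.06],-1.457)
E
python3 look.py
```

```text
t 4.25 tcp [ 0.4432 -0.1861  0.2927] rot [-3.1403 -0.0002 -1.4561] F [1.784  0.8637 0.318 ] w 0.08768755354784102 gf 0.0
[array([ 0.443 , -0.1809,  0.0143])] []
0.94 ((441.4090270996094, -181.09861755371094), (17.37245750427246, 181.20327758789062), 6.718555927276611) yaw 1.6874086 [ 0.4416 -0.1849]
twist 0.0009 dxyz [-0.0051 -0.0004  0.2327]
```

>>> move_arm:
  increments:
    - {"jaw": 0.2,"dx": 0,"dy": 0.0017,"dz": 0.028,"twist": 0}
    - {"jaw": 0.2,"dx": 0,"dy": 0,"dz": 0.028,"twist": 0}
    - {"jaw": 0.2,"dx": 0,"dy": 0,"dz": 0.028,"twist": 0}
    - {"jaw": 0.2,"dx": 0,"dy": 0,"dz": 0.028,"twist": 0}
    - {"jaw": 0.2,"dx": 0,"dy": 0,"dz": 0.028,"twist": 0}
    - {"jaw": 0.2,"dx": 0,"dy": 0,"dz": 0.028,"twist": 0}
    - {"jaw": 0.2,"dx": 0,"dy": 0,"dz": 0.028,"twist": 0}
    - {"jaw": 0.2,"dx": 0,"dy": 0,"dz": 0.028,"twist": 0}
    - {"jaw": 0.2,"dx": 0,"dy": 0,"dz": 0,"twist": 0}

```text
t: 5.2
eef_pos: [0.4428, -0.1829, 0.0668]
ee_rot: [3.14, -0.001, -1.452]
force: [0.3, 1.1, 0.3]
width: 0.0527
gripper_force: 0.0
```

>>> move_arm:
  increments:
    - {"jaw": -1,"dx": 0,"dy": 0,"dz": 0,"twist": 0}
    - {"jaw": -1,"dx": 0,"dy": 0,"dz": 0,"twist": 0}
    - {"jaw": -1,"dx": 0,"dy": 0,"dz": 0,"twist": 0}
    - {"jaw": -1,"dx": 0,"dy": 0,"dz": 0,"twist": 0}
    - {"jaw": -1,"dx": 0,"dy": 0,"dz": 0,"twist": 0}
    - {"jaw": -1,"dx": 0,"dy": 0,"dz": 0,"twist": 0}
    - {"jaw": -1,"dx": 0,"dy": 0,"dz": 0,"twist": 0}
    - {"jaw": -1,"dx": 0,"dy": 0,"dz": 0,"twist": 0}
  force: 55

```text
t: 5.87
eef_pos: [0.4422, -0.1843, 0.0684]
ee_rot: [-3.141, 0.0, -1.457]
force: [-1.1, 1.8, 3.8]
width: 0.0155
gripper_force: 55.0
```

>>> move_arm:
  increments:
    - {"jaw": -1,"dx": 0,"dy": 0,"dz": -0.02,"twist": 0}
    - {"jaw": -1,"dx": 0,"dy": 0,"dz": -0.03,"twist": 0}
    - {"jaw": -1,"dx": 0,"dy": 0,"dz": -0.03,"twist": 0}
    - {"jaw": -1,"dx": 0,"dy": 0,"dz": -0.03,"twist": -0.072}
    - {"jaw": -1,"dx": 0,"dy": 0,"dz": -0.01,"twist": -0.072}
    - {"jaw": -1,"dx": -0.021,"dy": -0.0312,"dz": 0,"twist": 0}
    - {"jaw": -1,"dx": -0.021,"dy": -0.0312,"dz": 0,"twist": 0}
    - {"jaw": -1,"dx": -0.021,"dy": -0.0312,"dz": 0,"twist": 0}
    - {"jaw": -1,"dx": -0.021,"dy": -0.0312,"dz": 0,"twist": 0}
    - {"jaw": -1,"dx": -0.021,"dy": -0.0312,"dz": 0,"twist": 0}
    - {"jaw": -1,"dx": -0.021,"dy": -0.0312,"dz": 0,"twist": 0}
    - {"jaw": -1,"dx": -0.021,"dy": -0.0312,"dz": 0,"twist": 0}

```text
t: 6.87
eef_pos: [0.6164, 0.015, 0.1879]
ee_rot: [3.141, 0.0, -1.313]
force: [1.0, -0.8, -0.9]
width: 0.0152
gripper_force: 55.0
```

```bash
cat > look2.py <<'E'
from h import *
s=st()
for c in("wrist","side","top"):
    cv2.imwrite(f"pics/l2_{c}.png",arm.grab_frame(c))
    for n in["knife_tip","knife_grip","slot","cover_hinge"]:
        print(c,n,[(np.array(d["position"]),round(float(d["score"]),2)) for d in arm.pinpoint(c,n)[:2]])
E
python3 look2.py
```

```text
t 6.87 tcp [0.6164 0.015  0.1879] rot [ 3.1412  0.0001 -1.3127] F [ 0.9843 -0.8395 -0.8787] w 0.015198021402492577 gf 54.99480664730072
wrist knife_tip [(array([ 0.7942, -0.0445,  0.0032]), 0.4)]
wrist knife_grip [(array([0.6149, 0.0182, 0.1352]), 0.56)]
wrist slot []
wrist cover_hinge []
side knife_tip [(array([0.5831, 0.133 , 0.1275]), 0.72)]
side knife_grip [(array([ 0.3392, -0.3283,  0.0017]), 0.68), (array([0.613 , 0.0093, 0.1271]), 0.56)]
side slot [(array([0.5744, 0.1688, 0.0531]), 0.81)]
side cover_hinge [(array([0.5431, 0.2917, 0.0566]), 0.97)]
top knife_tip [(array([0.5822, 0.1325, 0.1299]), 0.53)]
top knife_grip [(array([ 0.6368,  0.432 , -0.0006]), 0.72)]
top slot [(array([ 0.7937, -0.0424, -0.002 ]), 0.49)]
top cover_hinge [(array([ 0.7929, -0.0438, -0.0029]), 0.41)]
```

View pics/l2_wrist.png

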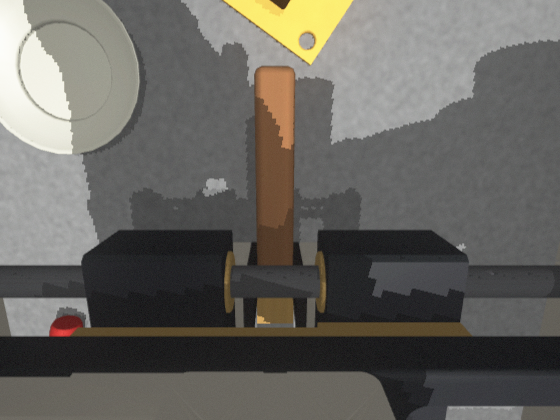

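>>> move_arm:
  increments:
    - {"jaw": -1,"dx": 0,"dy": 0,"dz": 0.026,"twist": 0}
    - {"jaw": -1,"dx": 0,"dy": 0,"dz": 0.026,"twist": 0}
    - {"jaw": -1,"dx": 0,"dy": 0,"dz": 0.025,"twist": 0}
    - {"jaw": -1,"dx": -0.012,"dy": 0,"dz": 0,"twist": 0}
    - {"jaw": -1,"dx": -0.012,"dy": 0,"dz": 0,"twist": 0}
    - {"jaw": -1,"dx": -0.006,"dy": 0,"dz": 0,"twist": 0}
    - {"jaw": -1,"dx": 0,"dy": 0,"dz": 0,"twist": 0}

```text
t: 8.2
eef_pos: [0.6087, 0.0446, 0.1129]
ee_rot: [-3.139, 0.0, -1.31]
force: [0.9, 0.5, 0.2]
width: 0.0154
gripper_force: 55.0
```

Run:
```python
from h import *
s=st()
cv2.imwrite("pics/l3.png",cv2.resize(arm.grab_frame("side")[180:340,160:370],None,fx=3.5,fy=3.5,interpolation=cv2.INTER_CUBIC))
for n in["knife_tip","slot","cover_hinge"]:
        print(n,[(np.array(d["position"]),round(float(d["score"]),2)) for d in arm.pinpoint("side",n)[:2]])
```

```text
t 8.2 tcp [0.6087 0.0446 0.1129] rot [-3.1388  0.0001 -1.3103] F [0.863  0.5256 0.1659] w 0.0154420838785186 gf 54.99559164047241
knife_tip []
slot [(array([0.5755, 0.1664, 0.0528]), 0.56)]
cover_hinge [(array([0.5444, 0.2918, 0.0542]), 0.74), (array([ 0.6777, -0.1885, -0.0021]), 0.34)]
```

View pics/l3.png

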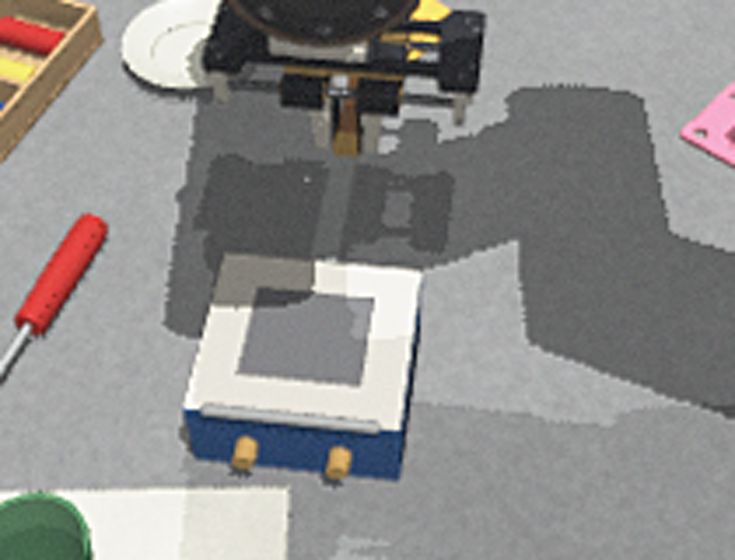

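The crop shows the blade (340,150→332,258) ending at the front edge, about in the middle of the cover. Inserting it, then lifting gently.

>>> move_arm:
  increments:
    - {"jaw": -1,"dx": -0.01,"dy": 0,"dz": 0,"twist": 0}
    - {"jaw": -1,"dx": -0.01,"dy": 0,"dz": 0,"twist": 0}
    - {"jaw": -1,"dx": -0.01,"dy": 0,"dz": 0,"twist": 0}
    - {"jaw": -1,"dx": -0.008,"dy": 0,"dz": 0,"twist": 0}
    - {"jaw": -1,"dx": 0,"dy": 0,"dz": 0,"twist": 0}

```text
t: 8.82
eef_pos: [0.598, 0.0811, 0.1113]
ee_rot: [-3.141, 0.0, -1.311]
force: [-0.6, -0.1, 0.1]
width: 0.0152
gripper_force: 55.0
```

>>> move_arm:
  increments:
    - {"jaw": -1,"dx": 0,"dy": 0,"dz": -0.006,"twist": 0}
    - {"jaw": -1,"dx": 0,"dy": 0,"dz": -0.006,"twist": 0}
    - {"jaw": -1,"dx": 0,"dy": 0,"dz": -0.006,"twist": 0}
    - {"jaw": -1,"dx": -0.001,"dy": 0,"dz": -0.006,"twist": 0}
    - {"jaw": -1,"dx": -0.001,"dy": 0,"dz": -0.006,"twist": 0}
    - {"jaw": -1,"dx": 0,"dy": 0,"dz": 0,"twist": 0}

```text
t: 9.32
eef_pos: [0.5984, 0.0814, 0.1429]
ee_rot: [-3.139, 0.0, -1.312]
force: [-0.4, 0.1, -1.4]
width: 0.0155
gripper_force: 55.0
```

Run:
```python
from h import *
s=st()
a=arm.grab_frame("side");cv2.imwrite("pics/l4.png",cv2.resize(a[180:340,160:370],None,fx=3.5,fy=3.5,interpolation=cv2.INTER_CUBIC))
for n in["knife_tip","slot","cover_hinge"]:
        print(n,[(np.array(d["position"]),round(float(d["score"]),2)) for d in arm.pinpoint("side",n)[:2]])
```

```text
t 9.32 tcp [0.5984 0.0814 0.1429] rot [-3.1393  0.0001 -1.3123] F [-0.3803  0.1311 -1.4163] w 0.015479921145771684 gf 54.99494433403015
knife_tip [(array([0.5678, 0.202 , 0.0815]), 0.52)]
slot [(array([ 0.7576,  0.2575, -0.0017]), 0.54)]
cover_hinge [(array([0.542 , 0.2905, 0.0565]), 0.75)]
```

View pics/l4.png

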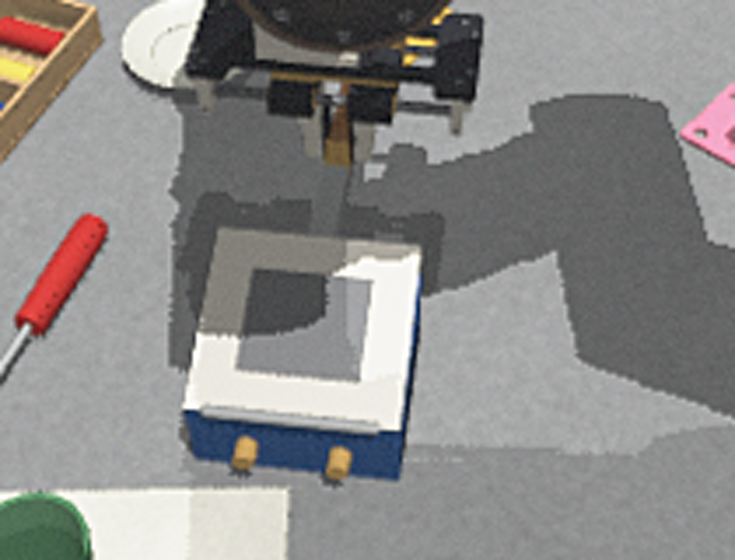

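The cover's front edge has risen from crop row 258 to 232, so the blade is lifting it. I'll continue on a circle about the hinge.

>>> move_arm:
  increments:
    - {"jaw": -1,"dx": -0.003,"dy": 0,"dz": -0.008,"twist": 0}
    - {"jaw": -1,"dx": -0.003,"dy": 0,"dz": -0.008,"twist": 0}
    - {"jaw": -1,"dx": -0.004,"dy": 0,"dz": -0.0075,"twist": 0}
    - {"jaw": -1,"dx": -0.005,"dy": 0,"dz": -0.007,"twist": 0}
    - {"jaw": -1,"dx": -0.005,"dy": 0,"dz": -0.007,"twist": 0}
    - {"jaw": -1,"dx": -0.0055,"dy": 0,"dz": -0.006,"twist": 0}
    - {"jaw": -1,"dx": -0.0065,"dy": 0,"dz": -0.0055,"twist": 0}
    - {"jaw": -1,"dx": -0.0065,"dy": 0,"dz": -0.005,"twist": 0}
    - {"jaw": -1,"dx": -0.007,"dy": 0,"dz": -0.005,"twist": 0}
    - {"jaw": -1,"dx": -0.0075,"dy": 0,"dz": -0.004,"twist": 0}
    - {"jaw": -1,"dx": -0.008,"dy": 0,"dz": -0.003,"twist": 0}
    - {"jaw": -1,"dx": -0.008,"dy": 0,"dz": -0.003,"twist": 0}

```text
t: 10.52
eef_pos: [0.5799, 0.1489, 0.2104]
ee_rot: [3.142, 0.0, -1.312]
force: [-0.0, -0.3, -1.0]
width: 0.0157
gripper_force: 55.0
```

>>> move_arm:
  increments:
    - {"jaw": -1,"dx": -0.008,"dy": 0,"dz": -0.001,"twist": 0}
    - {"jaw": -1,"dx": -0.0085,"dy": 0,"dz": -0.001,"twist": 0}
    - {"jaw": -1,"dx": -0.0085,"dy": 0,"dz": 0,"twist": 0}
    - {"jaw": -1,"dx": -0.0085,"dy": 0,"dz": 0.0005,"twist": 0}
    - {"jaw": -1,"dx": -0.0085,"dy": 0,"dz": 0.001,"twist": 0}
    - {"jaw": -1,"dx": 0,"dy": 0,"dz": 0,"twist": 0}

```text
t: 11.02
eef_pos: [0.569, 0.1902, 0.2102]
ee_rot: [3.141, 0.0, -1.311]
force: [0.8, 0.1, -1.3]
width: 0.0159
gripper_force: 55.0
```

Run:
```python
from h import *
s=st()
a=arm.grab_frame("side");cv2.imwrite("pics/l5.png",cv2.resize(a[150:340,150:380],None,fx=3,fy=3,interpolation=cv2.INTER_CUBIC))
for c in("side","top"):
  if c=="top":arm.grab_frame(c)
  for n in["knife_tip","deck_centre","cover_hinge"]:
        print(c,n,[(np.array(d["position"]),round(float(d["score"]),2)) for d in arm.pinpoint(c,n)[:2]])
  print("cover",[(np.array(d["position"]),round(float(d["score"]),2)) for d in arm.find_in(c,"cover")[:2]])
```

```text
t 11.02 tcp [0.569  0.1902 0.2102] rot [ 3.1413  0.0002 -1.3114] F [ 0.784   0.0815 -1.2727] w 0.01586943570186863 gf 54.9957400560379
side knife_tip [(array([0.5359, 0.3106, 0.1503]), 0.89), (array([ 0.7907, -0.0431, -0.0009]), 0.75)]
side deck_centre [(array([0.5552, 0.2295, 0.0502]), 0.61)]
side cover_hinge [(array([0.5412, 0.2907, 0.0534]), 0.91), (array([ 0.6356,  0.4327, -0.0007]), 0.26)]
cover [(array([0.5361, 0.3087, 0.1256]), 0.63)]
top knife_tip [(array([ 0.4467, -0.392 ,  0.0003]), 0.75), (array([ 0.7914, -0.0464, -0.0018]), 0.72)]
top deck_centre [(array([0.5605, 0.231 , 0.0433]), 0.65)]
top cover_hinge [(array([0.5425, 0.2932, 0.066 ]), 0.57)]
cover []
```

View pics/l5.png

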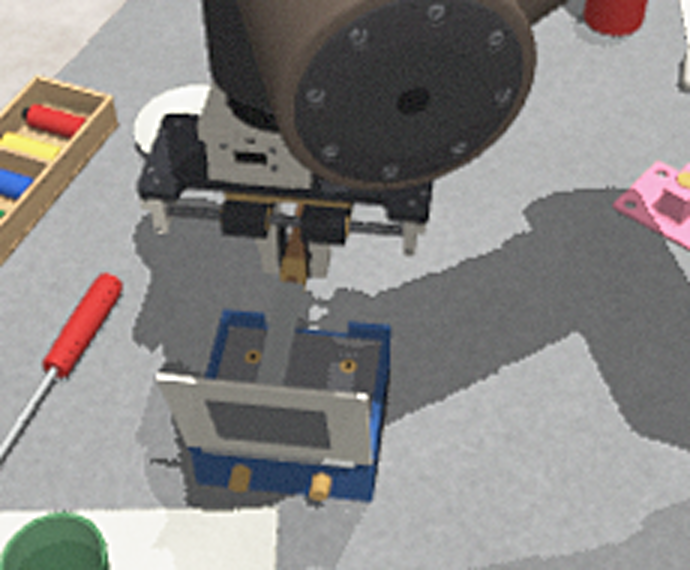

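The cover at crop (270,420) is just past upright with the deck showing, the knife straight. A little more push, then back off.

>>> move_arm:
  increments:
    - {"jaw": -1,"dx": -0.007,"dy": 0,"dz": 0.0015,"twist": 0}
    - {"jaw": -1,"dx": -0.007,"dy": 0,"dz": 0.0015,"twist": 0}
    - {"jaw": -1,"dx": 0,"dy": 0,"dz": 0,"twist": 0}
    - {"jaw": -1,"dx": 0.02,"dy": 0,"dz": 0,"twist": 0}
    - {"jaw": -1,"dx": 0.03,"dy": 0,"dz": 0,"twist": 0}
    - {"jaw": -1,"dx": 0.04,"dy": 0,"dz": 0,"twist": 0}
    - {"jaw": -1,"dx": 0.04,"dy": 0,"dz": 0,"twist": 0}
    - {"jaw": -1,"dx": 0.04,"dy": 0,"dz": 0,"twist": 0}
    - {"jaw": -1,"dx": 0,"dy": 0,"dz": 0,"twist": 0.073}
    - {"jaw": -1,"dx": 0,"dy": 0,"dz": 0,"twist": 0.073}
    - {"jaw": -1,"dx": 0,"dy": 0,"dz": 0,"twist": 0}

```text
t: 12.43
eef_pos: [0.6093, 0.0371, 0.2075]
ee_rot: [3.141, 0.0, -1.463]
force: [0.1, 0.4, -0.6]
width: 0.0157
gripper_force: 55.0
```

Run:
```python
from h import *
s=st();totool(s,[.4422,-.1843,.0684],-1.457)
for c in("side","top"):
  a=arm.grab_frame(c);cv2.imwrite(f"pics/l6{c}.png",a)
  for n in["deck_centre","cover_hinge","thread0","slot","knife_tip","knife_grip"]:
        print(c,n,[(np.array(d["position"]),round(float(d["score"]),2)) for d in arm.pinpoint(c,n)[:4]])
  print("cover",[(np.array(d["position"]),round(float(d["score"]),2)) for d in arm.find_in(c,"cover")[:2]])
```

```text
t 12.43 tcp [0.6093 0.0371 0.2075] rot [ 3.1413  0.     -1.4631] F [ 0.0502  0.4037 -0.582 ] w 0.015655843882284196 gf 54.99665379524231
twist -0.0061 dxyz [0.2009 0.1912 0.1391]
side deck_centre [(array([0.5556, 0.2271, 0.0488]), 0.69), (array([ 0.677 , -0.1907,  0.003 ]), 0.25), (array([ 0.5757, -0.3816, -0.0016]), 0.24)]
side cover_hinge [(array([0.543 , 0.2917, 0.0562]), 0.71), (array([0.5176, 0.246 , 0.0482]), 0.45), (array([0.606 , 0.0343, 0.1502]), 0.43)]
side thread0 [(array([0.6057, 0.034 , 0.1495]), 0.68), (array([0.6004, 0.2138, 0.0466]), 0.56), (array([0.5164, 0.2454, 0.0451]), 0.56)]
side slot [(array([0.5724, 0.1688, 0.0551]), 0.74)]
side knife_tip [(array([0.5947, 0.1626, 0.1455]), 0.58)]
side knife_grip [(array([0.6113, 0.0325, 0.1507]), 0.85), (array([ 0.3382, -0.3278, -0.0023]), 0.51)]
cover [(array([0.5334, 0.3195, 0.1274]), 0.84)]
top deck_centre [(array([0.5571, 0.2298, 0.0453]), 0.9)]
top cover_hinge [(array([ 0.7943, -0.0455, -0.0016]), 0.47), (array([ 0.7005, -0.4066,  0.0018]), 0.46)]
top thread0 [(array([0.5136, 0.2451, 0.0409]), 0.91), (array([0.6   , 0.2117, 0.047 ]), 0.8)]
top slot [(array([0.571 , 0.1701, 0.0466]), 0.65)]
top knife_tip [(array([0.593 , 0.161 , 0.1474]), 0.55)]
top knife_grip [(array([ 0.653 , -0.1504,  0.0237]), 0.72)]
cover []
```

>>> move_arm:
  increments:
    - {"jaw": -1,"dx": 0,"dy": 0,"dz": 0,"twist": -0.004}
    - {"jaw": -1,"dx": 0.0223,"dy": 0.0212,"dz": 0,"twist": 0}
    - {"jaw": -1,"dx": 0.0223,"dy": 0.0212,"dz": 0,"twist": 0}
    - {"jaw": -1,"dx": 0.0223,"dy": 0.0212,"dz": 0,"twist": 0}
    - {"jaw": -1,"dx": 0.0223,"dy": 0.0212,"dz": 0,"twist": 0}
    - {"jaw": -1,"dx": 0.0223,"dy": 0.0212,"dz": 0,"twist": 0}
    - {"jaw": -1,"dx": 0.0223,"dy": 0.0212,"dz": 0,"twist": 0}
    - {"jaw": -1,"dx": 0.0223,"dy": 0.0212,"dz": 0,"twist": 0}
    - {"jaw": -1,"dx": 0.0223,"dy": 0.0212,"dz": 0,"twist": 0}
    - {"jaw": -1,"dx": 0.0223,"dy": 0.0212,"dz": 0,"twist": 0}
    - {"jaw": -1,"dx": 0,"dy": 0,"dz": 0,"twist": 0}

```text
t: 14.15
eef_pos: [0.4398, -0.1862, 0.2077]
ee_rot: [3.14, 0.0, -1.457]
force: [0.2, -0.2, -0.5]
width: 0.0158
gripper_force: 55.0
```

>>> move_arm:
  increments:
    - {"jaw": -1,"dx": 0,"dy": 0,"dz": 0.03,"twist": 0}
    - {"jaw": -1,"dx": 0,"dy": 0,"dz": 0.03,"twist": 0}
    - {"jaw": -1,"dx": 0,"dy": 0,"dz": 0.03,"twist": 0}
    - {"jaw": -1,"dx": 0,"dy": 0,"dz": 0.025,"twist": 0}
    - {"jaw": -1,"dx": 0,"dy": 0,"dz": 0.012,"twist": 0}
    - {"jaw": -1,"dx": 0,"dy": 0,"dz": 0.006,"twist": 0}
    - {"jaw": -1,"dx": 0,"dy": 0,"dz": 0.003,"twist": 0}
    - {"jaw": -1,"dx": 0,"dy": 0,"dz": 0.001,"twist": 0}
    - {"jaw": -1,"dx": 0,"dy": 0,"dz": 0,"twist": 0}

```text
t: 14.9
eef_pos: [0.4437, -0.1837, 0.0713]
ee_rot: [-3.14, -0.0, -1.454]
force: [-0.3, -0.4, -0.3]
width: 0.0157
gripper_force: 55.0
```

>>> move_arm:
  increments:
    - {"jaw": -1,"dx": 0,"dy": 0,"dz": 0.001,"twist": 0}
    - {"jaw": -1,"dx": 0,"dy": 0,"dz": 0.001,"twist": 0}
    - {"jaw": -1,"dx": 0,"dy": 0,"dz": 0,"twist": 0}

```text
t: 15.15
eef_pos: [0.4434, -0.1837, 0.0692]
ee_rot: [-3.14, -0.0, -1.454]
force: [0.0, 0.2, 0.0]
width: 0.0155
gripper_force: 55.0
```

>>> move_arm:
  increments:
    - {"jaw": -1,"dx": 0,"dy": 0,"dz": 0.001,"twist": 0}
    - {"jaw": -1,"dx": 0,"dy": 0,"dz": 0,"twist": 0}
    - {"jaw": -0.2,"dx": 0,"dy": 0,"dz": 0,"twist": 0}
    - {"jaw": -0.2,"dx": 0,"dy": 0,"dz": 0,"twist": 0}
    - {"jaw": -0.2,"dx": 0,"dy": 0,"dz": 0,"twist": 0}
    - {"jaw": -0.2,"dx": 0,"dy": 0,"dz": 0,"twist": 0}

```text
t: 15.65
eef_pos: [0.4431, -0.1837, 0.0676]
ee_rot: [-3.142, -0.0, -1.454]
force: [-0.2, 0.2, 0.6]
width: 0.0336
gripper_force: 0.0
```

>>> move_arm:
  increments:
    - {"jaw": -0.2,"dx": 0,"dy": 0,"dz": -0.015,"twist": 0}
    - {"jaw": -0.2,"dx": 0,"dy": 0,"dz": -0.03,"twist": 0}
    - {"jaw": 1,"dx": 0,"dy": 0,"dz": -0.035,"twist": 0.1115}
    - {"jaw": 1,"dx": 0,"dy": 0,"dz": -0.035,"twist": 0.1115}
    - {"jaw": 1,"dx": 0,"dy": 0,"dz": -0.035,"twist": 0.1115}
    - {"jaw": 1,"dx": 0,"dy": 0,"dz": 0,"twist": 0.1115}
    - {"jaw": 1,"dx": -0.0167,"dy": -0.0308,"dz": 0,"twist": 0}
    - {"jaw": 1,"dx": -0.0167,"dy": -0.0308,"dz": 0,"twist": 0}
    - {"jaw": 1,"dx": -0.0167,"dy": -0.0308,"dz": 0,"twist": 0}
    - {"jaw": 1,"dx": -0.0167,"dy": -0.0308,"dz": 0,"twist": 0}
    - {"jaw": 1,"dx": -0.0167,"dy": -0.0308,"dz": 0,"twist": 0}
    - {"jaw": 1,"dx": -0.0167,"dy": -0.0308,"dz": 0,"twist": 0}

```text
t: 16.65
eef_pos: [0.6518, -0.1484, 0.2173]
ee_rot: [3.141, -0.0, -1.9]
force: [-0.1, -0.6, 0.7]
width: 0.0872
gripper_force: 0.0
```

```bash
cat > l7.py <<'E'
from h import *
s=st();a=arm.grab_frame("wrist");cv2.imwrite("pics/l7.png",a)
for n in["bezel_block","bezel_under","hole0"]:
    print(n,[(np.array(d["position"]),round(float(d["score"]),2),proj("wrist",d["position"]).round()) for d in arm.pinpoint("wrist",n)[:4]])
h=cv2.cvtColor(a,cv2.COLOR_BGR2HSV);m=cv2.inRange(h,(20,140,60),(35,255,255))
n,l,stt,_=cv2.connectedComponentsWithStats(m);k=1+np.argmax(stt[1:,4]);P=np.array([ray("wrist",p,.005)[:2]*1000 for p in np.argwhere(l==k)[::5,::-1]],np.float32)
r=cv2.minAreaRect(P);print(r,np.radians(r[2]))
arm.grab_frame("top");print("knife",[np.array(d["position"]) for n in("knife_grip","knife_tip") for d in arm.pinpoint("top",n)[:1]])
E
python3 l7.py
```

```text
t 16.65 tcp [ 0.6518 -0.1484  0.2173] rot [ 3.1411 -0.0001 -1.9004] F [-0.0916 -0.6147  0.6818] w 0.08719737260058844 gf 0.0
bezel_block [(array([ 0.8008, -0.2761,  0.022 ]), 0.97, array([ 50., 112.])), (array([ 0.6486, -0.148 ,  0.0204]), 0.88, array([280., 200.]))]
bezel_under [(array([ 0.802 , -0.2785,  0.0037]), 0.71, array([ 58., 112.]))]
hole0 [(array([ 0.7711, -0.2357, -0.0004]), 0.94, array([114., 149.])), (array([ 0.6766, -0.1862,  0.0022]), 0.77, array([232., 167.])), (array([ 0.6297, -0.1119, -0.0029]), 0.74, array([307., 225.])), (array([ 0.8241, -0.3188, -0.0007]), 0.59, array([14., 75.]))]
((649.2135620117188, -151.2103271484375), (79.27470397949219, 98.70205688476562), 70.86295318603516) 1.2367918507829194
knife [array([ 0.443 , -0.186 ,  0.0123]), array([ 0.4327, -0.0616,  0.0082])]
```

View pics/l7.png

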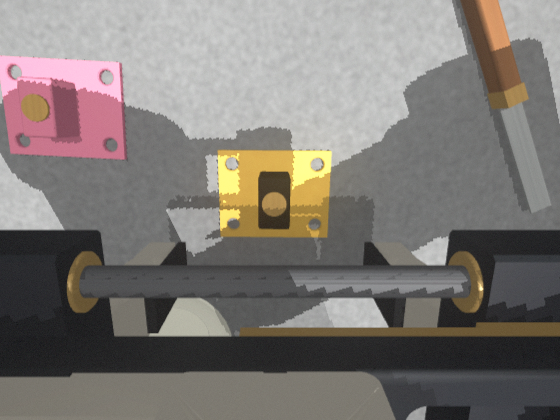

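Wrist view: yellow plate at (275,193), square to the gripper; the knife lies flat at upper right. Descending to grip the block.

>>> move_arm:
  increments:
    - {"jaw": 0.4,"dx": 0.0016,"dy": 0.001,"dz": 0.025,"twist": 0.005}
    - {"jaw": 0.4,"dx": 0,"dy": 0,"dz": 0.025,"twist": 0}
    - {"jaw": 0.4,"dx": 0,"dy": 0,"dz": 0.025,"twist": 0}
    - {"jaw": 0.4,"dx": 0,"dy": 0,"dz": 0.025,"twist": 0}
    - {"jaw": 0.4,"dx": 0,"dy": 0,"dz": 0.025,"twist": 0}
    - {"jaw": 0.4,"dx": 0,"dy": 0,"dz": 0.016,"twist": 0}
    - {"jaw": 0.4,"dx": 0,"dy": 0,"dz": 0,"twist": 0}
    - {"jaw": -1,"dx": 0,"dy": 0,"dz": 0,"twist": 0}
    - {"jaw": -1,"dx": 0,"dy": 0,"dz": 0,"twist": 0}
    - {"jaw": -1,"dx": 0,"dy": 0,"dz": 0,"twist": 0}
    - {"jaw": -1,"dx": 0,"dy": 0,"dz": 0,"twist": 0}
    - {"jaw": -1,"dx": 0,"dy": 0,"dz": 0,"twist": 0}
  force: 40

```text
t: 18.0
eef_pos: [0.6494, -0.1499, 0.078]
ee_rot: [-3.14, 0.001, -1.905]
force: [0.5, -0.4, -0.3]
width: 0.0337
gripper_force: 0.0
```

>>> move_arm:
  increments:
    - {"jaw": -1,"dx": 0,"dy": 0,"dz": 0,"twist": 0}
    - {"jaw": -1,"dx": 0,"dy": 0,"dz": 0,"twist": 0}
    - {"jaw": -1,"dx": 0,"dy": 0,"dz": 0,"twist": 0}
    - {"jaw": -1,"dx": 0,"dy": 0,"dz": 0,"twist": 0}

```text
t: 18.33
eef_pos: [0.6497, -0.1499, 0.0777]
ee_rot: [-3.14, 0.0, -1.905]
force: [-0.0, 0.0, 5.8]
width: 0.0262
gripper_force: 40.0
```

>>> move_arm:
  increments:
    - {"jaw": -1,"dx": 0,"dy": 0,"dz": -0.01,"twist": 0}
    - {"jaw": -1,"dx": 0,"dy": 0,"dz": -0.025,"twist": 0}
    - {"jaw": -1,"dx": 0,"dy": 0,"dz": -0.035,"twist": 0}
    - {"jaw": -1,"dx": 0,"dy": 0,"dz": -0.035,"twist": 0}
    - {"jaw": -1,"dx": 0,"dy": 0,"dz": -0.035,"twist": 0}
    - {"jaw": -1,"dx": 0,"dy": 0,"dz": 0,"twist": -0.1184}
    - {"jaw": -1,"dx": 0,"dy": 0,"dz": 0,"twist": -0.1184}
    - {"jaw": -1,"dx": 0,"dy": 0,"dz": 0,"twist": -0.1184}
    - {"jaw": -1,"dx": 0,"dy": 0,"dz": 0,"twist": -0.1184}
    - {"jaw": -1,"dx": 0,"dy": 0,"dz": 0,"twist": -0.1184}

```text
t: 19.17
eef_pos: [0.6482, -0.1498, 0.2167]
ee_rot: [3.141, 0.001, -1.308]
force: [0.8, -0.7, -2.0]
width: 0.0256
gripper_force: 40.0
```

>>> move_arm:
  increments:
    - {"jaw": -1,"dx": -0.02,"dy": -0.0006,"dz": 0,"twist": 0}
    - {"jaw": -1,"dx": -0.0336,"dy": -0.0006,"dz": 0,"twist": 0}
    - {"jaw": -1,"dx": -0.0336,"dy": -0.0006,"dz": 0,"twist": 0}
    - {"jaw": -1,"dx": -0.0336,"dy": -0.0006,"dz": 0,"twist": 0}
    - {"jaw": -1,"dx": -0.0336,"dy": -0.0006,"dz": 0,"twist": 0}
    - {"jaw": -1,"dx": -0.0336,"dy": -0.0006,"dz": 0,"twist": 0}
    - {"jaw": -1,"dx": -0.0336,"dy": -0.0006,"dz": 0,"twist": 0}
    - {"jaw": -1,"dx": -0.0336,"dy": -0.0006,"dz": 0,"twist": 0}
    - {"jaw": -1,"dx": -0.0336,"dy": -0.0006,"dz": 0,"twist": 0}
    - {"jaw": -1,"dx": -0.02,"dy": -0.0006,"dz": 0,"twist": 0}
    - {"jaw": -1,"dx": 0,"dy": 0,"dz": 0,"twist": 0}
    - {"jaw": -1,"dx": 0,"dy": 0,"dz": 0,"twist": 0}

```text
t: 20.17
eef_pos: [0.5753, 0.1513, 0.2167]
ee_rot: [3.141, 0.0, -1.311]
force: [-0.3, -0.3, -2.5]
width: 0.0258
gripper_force: 40.0
```

```bash
cat > l8.py <<'E'
import sys;from h import *
s=st();tag=sys.argv[1]
for c in("wrist","side","top"):
  a=arm.grab_frame(c);cv2.imwrite(f"pics/{tag}{c}.png",a)
  for n in["bezel_block","bezel_under","hole0","thread0","deck_centre","cover_hinge"]:
    print(c,n,[(np.array(d["position"]),round(float(d["score"]),2)) for d in arm.pinpoint(c,n)[:9] if .45<d["position"][0]<.65 and d["position"][1]>.1])
E
python3 l8.py a
```

```text
t 20.17 tcp [0.5753 0.1513 0.2167] rot [ 3.1407  0.     -1.3112] F [-0.3026 -0.2537 -2.5176] w 0.025750030336237576 gf 39.99723494052887
wrist bezel_block [(array([0.5697, 0.1506, 0.1581]), 0.56)]
wrist bezel_under []
wrist hole0 [(array([0.6162, 0.1365, 0.1386]), 0.82)]
wrist thread0 []
wrist deck_centre []
wrist cover_hinge []
side bezel_block [(array([0.5751, 0.1506, 0.1606]), 0.94)]
side bezel_under []
side hole0 [(array([0.6207, 0.1311, 0.14  ]), 0.81), (array([0.5325, 0.1712, 0.1339]), 0.61)]
side thread0 [(array([0.516 , 0.2488, 0.0479]), 0.9), (array([0.6025, 0.2147, 0.0479]), 0.62)]
side deck_centre [(array([0.555 , 0.2285, 0.0481]), 0.59)]
side cover_hinge [(array([0.546 , 0.2934, 0.0551]), 0.96)]
top bezel_block [(array([0.5759, 0.1497, 0.1619]), 0.63)]
top bezel_under [(array([0.5778, 0.154 , 0.1425]), 0.56), (array([0.5771, 0.151 , 0.1587]), 0.18)]
top hole0 [(array([0.5346, 0.1729, 0.1332]), 0.54), (array([0.6171, 0.132 , 0.1417]), 0.52)]
top thread0 [(array([0.6169, 0.1335, 0.1421]), 0.74), (array([0.6018, 0.2183, 0.0473]), 0.73), (array([0.5133, 0.2468, 0.044 ]), 0.62)]
top deck_centre []
top cover_hinge [(array([0.5393, 0.2922, 0.0672]), 0.95)]
```

View pics/awrist.png

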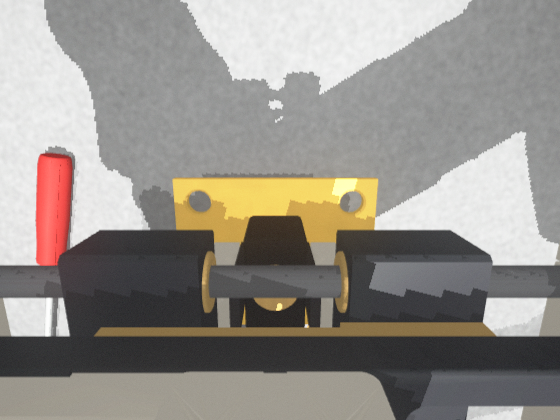

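The wrist view shows the plate held level and square, with its rear holes at (199,201) and (351,201). Moving over the deck.

>>> move_arm:
  increments:
    - {"jaw": -1,"dx": -0.0162,"dy": -0.0004,"dz": 0,"twist": 0}
    - {"jaw": -1,"dx": -0.0162,"dy": -0.0004,"dz": 0,"twist": 0}
    - {"jaw": -1,"dx": -0.0162,"dy": -0.0004,"dz": 0,"twist": 0}
    - {"jaw": -1,"dx": -0.0162,"dy": -0.0004,"dz": 0,"twist": 0}
    - {"jaw": -1,"dx": -0.0162,"dy": -0.0004,"dz": 0,"twist": 0}
    - {"jaw": -1,"dx": 0,"dy": 0,"dz": 0.02,"twist": 0}
    - {"jaw": -1,"dx": 0,"dy": 0,"dz": 0.02,"twist": 0}
    - {"jaw": -1,"dx": 0,"dy": 0,"dz": 0.015,"twist": 0}
    - {"jaw": -1,"dx": 0,"dy": 0,"dz": 0.01,"twist": 0}
    - {"jaw": -1,"dx": 0,"dy": 0,"dz": 0,"twist": 0}
    - {"jaw": -1,"dx": 0,"dy": 0,"dz": 0,"twist": 0}

```text
t: 22.13
eef_pos: [0.5575, 0.2291, 0.1516]
ee_rot: [3.141, -0.001, -1.313]
force: [1.4, 0.0, -2.0]
width: 0.0254
gripper_force: 40.0
```

```bash
python3 l8.py b
python3 - <<'E'
import cv2,numpy as np
w=cv2.imread("pics/bwrist.png")[120:260,150:400];s=cv2.imread("pics/bside.png")[190:310,190:310];t=cv2.imread("pics/btop.png")[170:270,150:260]
r=lambda i,W,H:cv2.resize(i,(W,H),interpolation=cv2.INTER_CUBIC)
cv2.imwrite("pics/b.png",np.vstack([r(w,536,300),np.hstack([r(s,268,268),r(t,268,268)])]))
E
```

```text
t 22.13 tcp [0.5575 0.2291 0.1516] rot [ 3.141  -0.0006 -1.3132] F [ 1.4355  0.006  -2.0082] w 0.02540463403774317 gf 39.99727785587311
wrist bezel_block [(array([0.5526, 0.2314, 0.0928]), 0.58)]
wrist bezel_under [(array([0.6049, 0.2082, 0.0448]), 0.65), (array([0.5721, 0.1673, 0.0528]), 0.5)]
wrist hole0 [(array([0.6012, 0.218 , 0.0706]), 0.94)]
wrist thread0 [(array([0.6052, 0.211 , 0.0473]), 0.7)]
wrist deck_centre []
wrist cover_hinge []
side bezel_block [(array([0.5552, 0.2317, 0.092 ]), 0.59)]
side bezel_under [(array([0.553 , 0.234 , 0.0748]), 0.78)]
side hole0 [(array([0.6031, 0.2112, 0.0759]), 0.69), (array([0.5141, 0.2465, 0.0708]), 0.58)]
side thread0 [(array([0.5195, 0.2432, 0.046 ]), 0.96), (array([0.6005, 0.2156, 0.046 ]), 0.63)]
side deck_centre [(array([0.5555, 0.2294, 0.0508]), 0.81)]
side cover_hinge [(array([0.5431, 0.2902, 0.0589]), 0.72)]
top bezel_block [(array([0.5582, 0.2277, 0.096 ]), 0.43)]
top bezel_under [(array([0.5562, 0.2338, 0.076 ]), 0.44)]
top hole0 [(array([0.5133, 0.2524, 0.0735]), 0.64), (array([0.5964, 0.2125, 0.0751]), 0.55)]
top thread0 [(array([0.5124, 0.2458, 0.0458]), 0.79), (array([0.6043, 0.2156, 0.0457]), 0.76)]
top deck_centre [(array([0.5542, 0.228 , 0.043 ]), 0.85)]
top cover_hinge [(array([0.5419, 0.2939, 0.068 ]), 0.83)]
```

View pics/b.png

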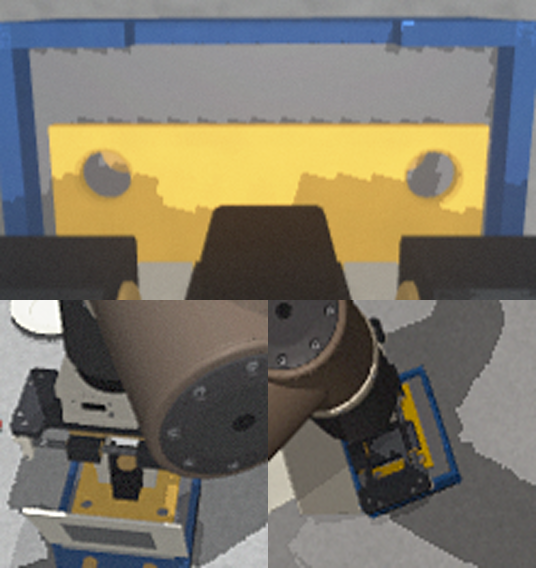

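The composite shows the plate over the open deck. In the wrist part the rear holes are at crop (107,173) and (431,175), with blue walls on both sides and the slot notch between x=133 and 390. Next I'll measure the plate against the deck edges in this same wrist picture.

```bash
cat > l9.py <<'E'
import sys;from h import *
s=st();a=cv2.imread(sys.argv[1]) if len(sys.argv)>1 else arm.grab_frame("wrist")
T=np.array(s["eef_pos"]);yaw=s["ee_rot"][2];c,sn=np.cos(yaw),np.sin(yaw);B=np.array([[c,sn],[sn,-c]])
tf=lambda uv,z:B@(ray("wrist",uv,z)[:2]-T[:2])*1000   # mm in tool axes
i=a.astype(int);blue=((i[...,0]-i[...,2])>0.35*i[...,0])&(i[...,0]>35)
hs=cv2.cvtColor(a,cv2.COLOR_BGR2HSV);yel=cv2.inRange(hs,(15,120,40),(38,255,255))>0
L,Rr,F=[],[],[]
for v in range(146,172):
    b=np.where(blue[v,140:230])[0];r=np.where(blue[v,340:430])[0]
    if len(b):L.append(tf((140+b.max()+.5,v),.046))
    if len(r):Rr.append(tf((340+r.min()-.5,v),.046))
for u in range(216,330,4):
    b=np.where(blue[110:170,u])[0]
    if len(b):F.append(tf((u,110+b.max()+.5),.046))
L,Rr,F=map(np.array,(L,Rr,F))
for n,P,k in(("L",L,1),("R",Rr,1),("F",F,0)):
    f=np.polyfit(P[:,1-k],P[:,k],1);res=P[:,k]-np.polyval(f,P[:,1-k]);print(n,"median",np.median(P,0),"slope",f[0],"rms",res.std())
zt=T[2]-.0765+.005
E=[]
for u in range(180,370,4):
    y=np.where(yel[150:260,u])[0]
    if len(y):E.append(tf((u,150+y.min()-.5),zt))
E=np.array(E);print("plate edge x",np.median(E[:,0]),"slope",np.polyfit(E[:,1],E[:,0],1)[0])
for v in(185,195,205,215):
    y=np.where(yel[v,150:400])[0]+150;print("plate sides y",tf((y.min()-.5,v),zt),tf((y.max()+.5,v),zt))
for u0 in(200,351):
    m=(~yel[180:225,u0-20:u0+20]).astype(np.uint8);n,l,q,ce=cv2.connectedComponentsWithStats(m);k=l[21,20]
    print("hole",q[k],tf(ce[k]+[u0-20,180],zt))
E
python3 l9.py pics/bwrist.png
```

```text
t 23.18 tcp [0.5573 0.2291 0.1516] rot [ 3.1415 -0.     -1.3134] F [-0.1996  0.3916 -1.3397] w 0.02551217856470168 gf 39.997243881225586
L median [ 46.0564 -62.7116] slope 0.004608483060087177 rms 0.17112974445407603
R median [46.1138 62.1271] slope -0.022499270198816108 rms 0.1503719124834377
F median [56.8065 -0.588 ] slope 0.0004352779577133882 rms 2.2671477167283728e-14
plate edge x 40.57147480580448 slope 0.00048389799976614916
plate sides y [ 36.8759 -48.6389] [36.9251 50.8433]
plate sides y [ 31.9169 -48.5154] [31.9672 50.7265]
plate sides y [ 26.8838 -48.3901] [26.9354 50.6079]
plate sides y [ 21.7747 -48.7593] [21.8278 50.4875]
hole [  9  11  22  21 314] [ 28.3178 -36.4054]
hole [  8  11  23  21 361] [28.7427 38.3446]
```

>>> move_arm:
  increments:
    - {"jaw": -1,"dx": 0.0002,"dy": -0.0013,"dz": 0.0017,"twist": 0}
    - {"jaw": -1,"dx": 0,"dy": 0,"dz": 0.0017,"twist": 0}
    - {"jaw": -1,"dx": 0,"dy": 0,"dz": 0,"twist": 0}
    - {"jaw": -1,"dx": 0,"dy": 0,"dz": 0,"twist": 0}
    - {"jaw": -1,"dx": 0,"dy": 0,"dz": 0,"twist": 0}
    - {"jaw": -1,"dx": 0,"dy": 0,"dz": 0,"twist": 0}

```text
t: 23.68
eef_pos: [0.5587, 0.2293, 0.1483]
ee_rot: [-3.142, 0.0, -1.313]
force: [-0.4, 0.5, -1.8]
width: 0.0257
gripper_force: 40.0
```

```bash
python3 l9.py
python3 - <<'E'
from h import *
arm.grab_frame("side");arm.grab_frame("top")
for c in("side","top"):
  for n in("bezel_under","knife_grip","knife_tip","bezel_block"):print(c,n,[np.array(d["position"]) for d in arm.pinpoint(c,n)[:3]])
print([np.array(d["position"]) for d in arm.find_in("side","cover")[:2]])
E
```

```text
t 23.68 tcp [0.5587 0.2293 0.1483] rot [-3.1415  0.     -1.3134] F [-0.3914  0.4948 -1.7717] w 0.025715325939134184 gf 39.99707758426666
L median [ 46.3997 -61.3819] slope -0.011229614011201499 rms 0.15424090814635819
R median [46.4634 63.4229] slope -0.009881636876091702 rms 0.16724087719750974
F median [56.4257 -0.5458] slope 0.009787575223654834 rms 0.17240131028563552
plate edge x 40.56539074134393 slope 0.000541268396184565
plate sides y [ 36.8667 -48.6233] [36.9218 50.864 ]
plate sides y [ 31.9072 -48.4997] [31.9638 50.7474]
plate sides y [ 26.8736 -48.3742] [26.9318 50.629 ]
plate sides y [ 21.764  -48.7433] [21.8241 50.5089]
hole [  9  11  22  21 307] [ 28.29   -36.4906]
hole [  8  11  23  21 317] [28.3818 38.6805]
side bezel_under [array([ 0.3184, -0.1257, -0.0019]), array([0.557 , 0.2317, 0.0703])]
side knife_grip []
side knife_tip [array([ 0.4281, -0.061 ,  0.0061])]
side bezel_block [array([0.5592, 0.234 , 0.0879]), array([ 0.3197, -0.1273,  0.0226])]
top bezel_under [array([ 0.7986, -0.277 ,  0.0013]), array([ 0.3218, -0.1255,  0.0006]), array([0.5576, 0.231 , 0.0709])]
top knife_grip [array([ 0.4449, -0.1881,  0.0121])]
top knife_tip [array([ 0.4284, -0.0619,  0.0092]), array([0.5993, 0.2105, 0.074 ])]
top bezel_block [array([ 0.3241, -0.1167,  0.0249]), array([ 0.799 , -0.2797,  0.0207]), array([ 0.334 , -0.3267, -0.0016])]
[array([0.5365, 0.3161, 0.1266])]
```

>>> move_arm:
  increments:
    - {"jaw": -1,"dx": 0,"dy": 0,"dz": 0,"twist": -0.01}
    - {"jaw": -1,"dx": 0,"dy": 0,"dz": 0,"twist": 0}
    - {"jaw": -1,"dx": 0,"dy": 0,"dz": 0,"twist": 0}
    - {"jaw": -1,"dx": 0,"dy": 0,"dz": 0,"twist": 0}
    - {"jaw": -1,"dx": 0,"dy": 0,"dz": 0,"twist": 0}
    - {"jaw": -1,"dx": 0,"dy": 0,"dz": 0,"twist": 0}

```text
t: 24.78
eef_pos: [0.5587, 0.2292, 0.1483]
ee_rot: [3.142, -0.0, -1.303]
force: [0.6, 0.0, -1.8]
width: 0.0259
gripper_force: 40.0
```

```bash
python3 -c "
from h import *
st();print(arm.job_done())"
```

```text
t 24.78 tcp [0.5587 0.2292 0.1483] rot [ 3.1415 -0.     -1.3035] F [ 0.6421  0.0422 -1.8097] w 0.025884049047911424 gf 39.997533559799194
the job is handed in; nothing more can be done
None
```

I handed the job in at about 25 s: the cover leans back past upright (about 1.9 rad), the knife lies flat back in its place, and the arm holds the yellow bezel level and still, about 25 mm above the deck, its holes within about 1 mm of the threads (by measurement against the deck edges); no verdict came back.

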